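# Rock-test pan lids on a surface plate and reject the warped one

## Task

One of the three steel pan lids on the black granite surface plate is warped, though all lie level. Find it by feel: press down gently with closed fingertips on the middle of the short ends of the lids, never with more than 30 newtons, until one rocks, and hold the rocking end pressed down for about a second; then pick that lid up by its black grip and set it down gently, lying flat inside the red tray. Leave the true lids where they lie and everything else undisturbed.

Things in the scene. Friction and masses are not known exactly. Their poses are not given: they have to be found in the camera images.
- lid_a_grip (a point): steel pan lid, 160 (own x) x 100 mm (own y), 0.28 to 0.45 kg, one of three alike lying level on the plate; z up. Its steel top is 13 mm above the plate (middle panel 120 x 66 mm is 2 mm higher). On it a black grip bar, 60 mm along x, 14 mm wide along y, its top 43 mm above the plate. This point: the bar's middle, 28 mm above the lid's underside.
- lid_b_grip (a point): lid like lid_a in size, look, point and axes. Any of the three may be the warped one: it has one upturned rim corner and rests on the other three. Pressed with 1 to 2 N or more on the middle of the short end by that corner (64 mm from the lid's centre along its x) it tips about 0.045 rad, falling back when let go.
- lid_c_grip (a point): lid like lid_a in size, look, point and axes. A true lid stays level whichever end is pressed, and so does the warped one when pressed at the end away from its upturned corner; so both short ends need trying. Under the finger the warped end gives some 1.5 to 2 mm, then is hard.
- plate_top (a point): black granite surface plate, fixed, 260 mm (own x) by 460 mm (own y), 40 mm high; this point is the centre of its flat level top. The three lids lie on it side by side, about 145 mm apart along its y.
- reject_tray: red open plastic tray for rejects, fixed, 230 mm (own x) by 160 mm (own y), 35 mm high, walls and floor 4 mm thick; origin at the centre of its underside, z up. It stands to the left or the right of the plate; a blue tray of the same shape, to be left empty, stands on the other side.
- blue_tray: blue open tray, same shape as the red one; not used
- water: clear bottle with red cap, loose at the edge of the work area, to be left alone; origin at its underside
- tape_roll: roll of brown tape lying flat, loose at the edge of the work area, to be left alone; origin at its underside
- tape_gun: red tape dispenser, loose at the edge of the work area, to be left alone; origin at its underside
- cup: steel cup, loose at the edge of the work area, to be left alone; origin at its underside
- scoop: spoon with a wooden handle, loose at the edge of the work area, to be left alone; origin at its underside
- pan: deep steel pan, loose at the edge of the work area, to be left alone; origin at its underside
Things that resemble listed ones, but are neither listed nor needed, are in the scene too. What is shaped like the part that bears lid_b_grip but blue or brown is not meant.

How it is judged:
By the outcome, as a careful person would: the job done as asked, in the order asked, and still so for the second after the job is handed in, with the robot touching nothing.
It also fails if it takes over 72 s, if anything falls off the work surface, if the arm or the gripper's body presses on something with over 40 N, if the wrist force passes 120 N, or if a joint passes its speed limit or range.

## Robot

A 7-joint arm with a two-finger parallel gripper is mounted at the origin on the work surface. World frame = base frame: x ahead of the robot, y to its left, z up, the work surface at z = 0. Lengths are in mm, angles in rad, forces in N, time in s.
With the tool pointing down it reaches from about 350 to 900 mm from the base axis. Payload 7.2 kg.
Tool frame: the origin (TCP) lies at the very end of the fingers, on their centre line; the grasp point (between the pads) lies 19 mm behind it; x points along the fingers, y is the direction in which the jaws open and shut, and the axes are right-handed (so a half turn about x gives the same grasp; the last joint's range is limited). The gripper opens to 85 mm and grips with 20 to 120 N. Pads are 22 mm wide; open, the fingers measure 114 mm over their backs; the gripper's body (76 mm by 85 mm) begins 54 mm behind the grasp point. The pads swing forward as they close: fully open they stand 13 mm farther back than shut.
Start: joints at [1.101, 0.411, -0.013, 1.596, 0.006, 1.134, -0.082], TCP at [244.411, -575.232, 231.297] pointing down, gripper open.
Joint ranges: [-2.95, 2.95], [-0.29, 1.99], [-1.47, 1.44], [0.14, 2.54], [-1.03, 4.17], [0.13, 1.85], [-2.86, 2.86]. Speed limits (rad/s): [2.39, 2.39, 3.01, 3.01, 3.14, 3.14, 3.14].

## Interface

Orientations are given as a unit quaternion [x, y, z, w].
In Python, from plant import robot gives the robot as it stands. Calls block until the motion is done:
- robot.reach(position, orientation): joint-space move of the TCP to a pose.
- robot.line_to(position, orientation=None, rate=150, guard=None): straight line of the TCP; orientation=None keeps the orientation; rate is the mean speed in mm/s. With guard (N) it stops when the force on the tool has changed by that much, and returns True; else False.
- robot.move_joints(angles): joint-space move.
- robot.ungrasp() and robot.grab(newtons=None): open the fingers fully, or close them until they stop; newtons is the grip in N (None keeps the last).
- robot.wait(seconds).
- robot.solve_ik(position, orientation): joint angles nearest the present ones, or None.
- robot.get_state(): the state.
- robot.grab_frame(name): name is "scene" or "top" or "wrist"; returns the picture (480x640x3 uint8, blue, green, red); there is no depth.
- robot.camera_info(name): a dict with "intrinsics" (3x3 intrinsics, pixels), "dist" ([k1, k2, p1, p2, k3] as OpenCV has them; the pictures are not rectified), "R" (3x3) and "t" (3): a world point X has camera coordinates R X + t. Camera axes: x right, y down, z forward; pixel columns grow to the right and rows downward; lengths in mm; the calibration is good to about 2 mm. A picture is of the moment at which its call begins: read the wrist's pose just before it. camera_info takes no time and is no camera call; for the wrist camera it gives the pose at the moment of the call.
A pose or a line that the arm cannot do raises robot.PlanningError and nothing moves.
- robot.close_job(): hands the job in, once; it reports no verdict.
The state is a dict: "time": time; "qpos": joint angles; "qd": joint speeds; "effort": joint torques, N m; "tool_pos": TCP position; "eef_rot": TCP orientation; "contact_force": force on the tool from outside, world axes, zero at the start; "moment": the same for the moment, N m; "finger_gap": opening from 0.0 (shut) to 1.0 (fully open).
Only numpy, scipy, OpenCV 4.12 (cv2) and the standard library are available. Lean on these libraries where they do the work, as an engineer would, in place of code of your own. Each camera call takes 0.05 s, during which the arm holds its last target. There are 200 camera calls.

## Working session

There is one attempt and no reset: what is moved stays moved. The work goes in short steps, each a Python script; the robot and the scene stay as the last script left them, time stands still between calls to the robot, and variables do not carry over. Pictures are saved under pics/ and viewed, about 8 in all and at most 12, crops included, and the job is handed in when it is done.

```bash
mkdir -p pics; ls; python3 - <<'E'
from plant import robot
import cv2,numpy as np
for n in ("scene","top"):
    cv2.imwrite(f"pics/{n}0.png",robot.grab_frame(n))
    c=robot.camera_info(n); print(n,np.round(c["R"],3).tolist(),np.round(c["t"],1),np.round(c["intrinsics"],1).tolist(),c["dist"])
s=robot.get_state();print(s)
E
```

```text
pics
scene [[-0.281, 0.959, -0.014], [0.779, 0.22, -0.587], [-0.561, -0.176, -0.809]] [  88.4 -392.8 1731.2] [[507.6, 0.0, 320.3], [0.0, 507.6, 243.2], [0.0, 0.0, 1.0]] [-0.02249505  0.          0.          0.          0.        ]
top [[0.011, -1.0, -0.012], [-0.988, -0.009, -0.152], [0.152, 0.013, -0.988]] [  86.   558.6 1568.2] [[609.8, 0.0, 309.5], [0.0, 609.8, 243.2], [0.0, 0.0, 1.0]] [-0.07249531  0.          0.          0.          0.        ]
{'time': 0.1, 'qpos': array([ 1.10081767,  0.41182952, -0.01269646,  1.59697588,  0.00561944,
        1.13426272, -0.082189  ]), 'qd': array([ 0.00065761, -0.00175904, -0.00039395, -0.00168549, -0.00027651,
        0.00029726, -0.00153688]), 'effort': array([ 2.09653706e-03, -6.01833415e+01,  6.84015770e-01, -3.00091267e+01,
        1.39757784e-02,  6.48844172e-03, -2.09806308e-05]), 'tool_pos': array([ 244.18862809, -574.84373274,  230.52489165]), 'eef_rot': array([-0.69273972, -0.14159491,  0.69302882, -0.14061867]), 'contact_force': array([ 0.0873354 , -0.18765931,  0.8735608 ]), 'moment': array([-0.01823363,  0.00551325,  0.00739257]), 'finger_gap': 0.9983024535974452}
```

View pics/top0.png

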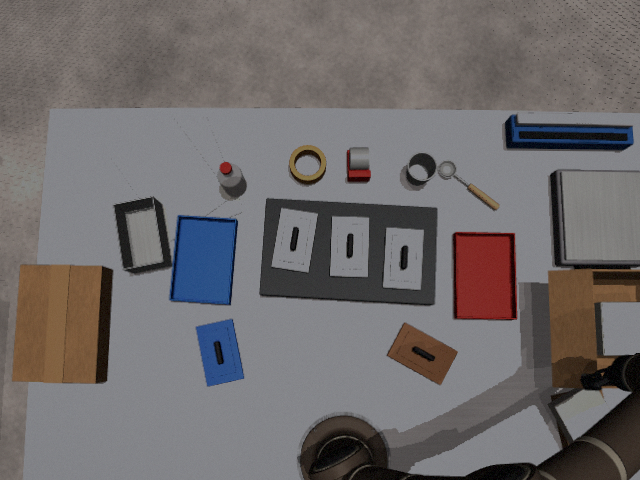

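View pics/scene0.png

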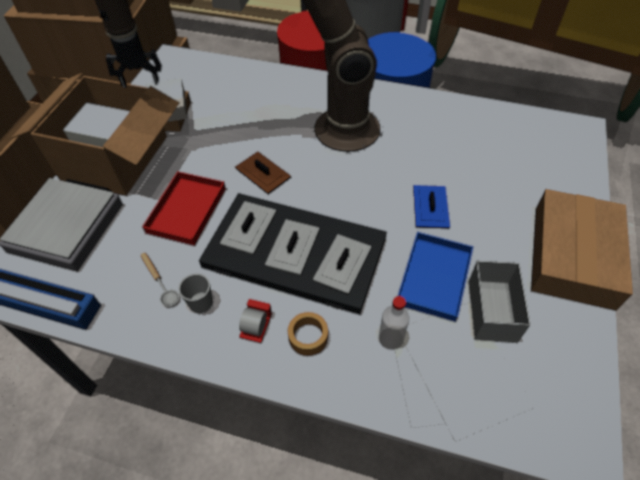

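The top view shows three steel lids on the black plate, with grips at about (295,240), (350,247) and (404,257). The look-alikes are the blue lid at (219,352) and the brown lid at (424,353), and I won't use either. The red tray is at (485,276), to the robot's right, and the blue one is at (204,260). The scene view agrees. Next I'll measure the positions.

```bash
cat > h.py <<'E'
from plant import robot
import cv2,numpy as np
from scipy.spatial.transform import Rotation as Rn
def p2w(px,z,c):
    n=cv2.undistortPoints(np.array(px,float).reshape(-1,1,2),c["intrinsics"],np.array(c["dist"]))[:,0]
    R,t=np.array(c["R"]),np.array(c["t"]); o=-R.T@t
    d=np.c_[n,np.ones(len(n))]@R
    return o+d*((z-o[2])/d[:,2])[:,None]
def quat(a):  # tool x down, tool y at world angle a
    x=np.array([0,0,-1.]);y=np.array([np.cos(a),np.sin(a),0])
    return Rn.from_matrix(np.c_[x,y,np.cross(x,y)]).as_quat()
def rects(mask,z,c,amin):
    out=[]
    for k in cv2.findContours(mask.astype(np.uint8),cv2.RETR_EXTERNAL,cv2.CHAIN_APPROX_NONE)[0]:
        if cv2.contourArea(k)<amin: continue
        w=p2w(k[:,0],z,c)[:,:2].astype(np.float32)
        (x,y),(a,b),_=r=cv2.minAreaRect(w)
        bx=cv2.boxPoints(r);e=[bx[1]-bx[0],bx[2]-bx[1]];L=max(e,key=np.linalg.norm)
        out.append((x,y,max(a,b),min(a,b),np.arctan2(L[1],L[0])%np.pi))
    return sorted(out,key=lambda r:-r[1])
E
python3 - <<'E'
from h import *
im=cv2.imread("pics/top0.png");c=robot.camera_info("top")
hsv=cv2.cvtColor(im,cv2.COLOR_BGR2HSV);v=hsv[...,2]
roi=np.zeros(v.shape,np.uint8);cv2.fillPoly(roi,[np.array([[269,203],[434,210],[433,300],[265,293]])],1)
g=lambda m,z,a,n:[print(n,np.round(r,3)) for r in rects(m,z,c,a)]
g((v>110)&(roi>0),53,500,"lid")
g((v<40)&(roi>0)&(cv2.erode(roi,np.ones((3,3)))>0),83,30,"grip/dark")
red=((hsv[...,0]<8)|(hsv[...,0]>172))&(hsv[...,1]>150)&(v>60)
g(red,35,2000,"tray")
pl=(v<90)&(hsv[...,1]<80); pl[:195]=0;pl[305:]=0;pl[:,:255]=0;pl[:,445:]=0
g(pl,40,3000,"plate")
big=cv2.resize(im[190:330,250:530],None,fx=2.8,fy=2.8,interpolation=cv2.INTER_CUBIC);cv2.imwrite("pics/crop.png",big)
E
```

```text
lid [565.257 131.815 157.73   97.897   2.994]
lid [549.474 -12.983 157.757  97.841   3.115]
lid [ 519.441 -153.833  157.49    98.346    3.08 ]
grip/dark [563.569 131.275  60.942  14.571   2.98 ]
grip/dark [ 5.46694e+02 -1.17440e+01  5.99530e+01  1.28960e+01  1.00000e-03]
grip/dark [ 518.131 -150.48    57.245   12.876    3.129]
tray [ 478.789 -374.339  228.915  159.596    3.135]
plate [538.005 -11.885 459.175 263.723   1.522]
```

View pics/crop.png

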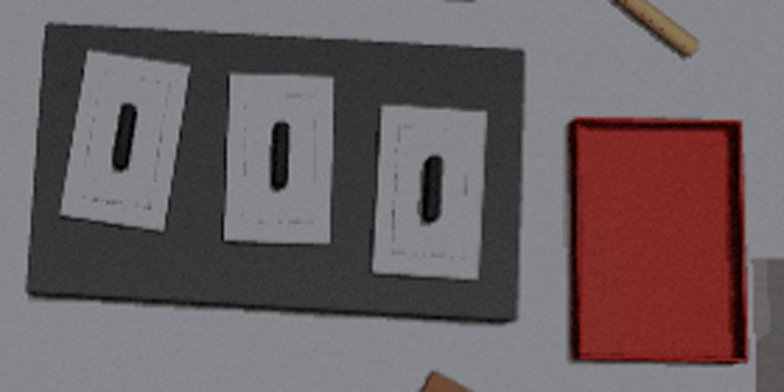

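Sizes check out: lids about 158x98 mm (160x100), grips 60x14, tray 229x160, plate 459x264, and lid spacing about 145. I'll start pressing with the right-hand lid.

```bash
cat >> h.py <<'E'
LIDS={"R":(519.4,-153.0,3.09),"M":(549,-12.6,3.125),"L":(564.8,131.6,2.99)}
def lq(a,pos):
    o=[(quat(a+s),robot.solve_ik(pos,quat(a+s))) for s in (np.pi/2,-np.pi/2)]
    q=np.array(robot.get_state()["qpos"])
    return min([(abs(j[6]-q[6]),k,list(w)) for k,(w,j) in enumerate(o) if j is not None])[2]
def press(n,end,d=66):
    x,y,a=LIDS[n]; p=np.array([x+end*d*np.cos(a),y+end*d*np.sin(a),100.])
    o=lq(a,p)
    robot.reach(p,o)
    robot.line_to([p[0],p[1],61],o,rate=80,guard=10)
    robot.wait(.15); f0=robot.get_state()["contact_force"][2]
    hit=robot.line_to([p[0],p[1],46],o,rate=8,guard=7)
    S=[]
    for _ in range(6): robot.wait(.2); s=robot.get_state(); S.append((s["tool_pos"][2],s["contact_force"][2]-f0))
    S=np.array(S)
    print(n,end,hit,"z",S[:,0].round(2),"F",S[:,1].round(1),"t",round(s["time"],1),flush=True)
    robot.line_to([p[0],p[1],100],o,rate=100)
    return S[:,0].mean()
E
python3 - <<'E'
from h import *
robot.grab(20)
x,y,a=LIDS["R"]
robot.reach([x,y,240],lq(a,[x,y,240]));print(robot.get_state()["time"],robot.get_state()["qpos"].round(2))
press("R",1);press("R",-1);print(robot.get_state()["time"])
E
```

```text
2.7 [ 0.38  0.27 -0.23  1.78  0.07  1.1  -1.49]
R 1 True z [52.66 52.66 52.68 52.67 52.66 52.66] F [5.9 6.4 6.1 5.9 5.4 7.1] t 6.5
R -1 True z [52.74 52.76 52.72 52.75 52.76 52.75] F [4.8 5.2 5.4 4.9 5.5 5.5] t 10.8
11.3917
```

The right lid is level at both ends: 52.66 and 52.75 mm against a nominal 53. Next is the middle lid, then the left if needed.

```bash
python3 - <<'E'
from h import *
for n in "ML":
    for e in (1,-1):
        if press(n,e)<51.8: print("ROCKS",n,e); raise SystemExit
E
```

```text
M 1 True z [52.69 52.69 52.67 52.66 52.67 52.68] F [6.2 5.8 6.4 6.2 6.8 5.6] t 15.2
M -1 True z [52.76 52.79 52.79 52.77 52.77 52.8 ] F [5.6 5.6 5.8 5.1 5.9 5.7] t 19.5
L 1 True z [52.68 52.71 52.69 52.69 52.72 52.7 ] F [5.9 7.6 6.5 7.5 7.2 7.3] t 24.1
L -1 True z [51.44 51.42 51.41 51.43 51.43 51.45] F [5.4 6.4 5.8 6.  5.7 5.7] t 28.5
ROCKS L -1
```

The far end of the left lid (L, -1) gives about 1.3 mm while the other five ends agree within 0.1 mm. I'll confirm with one firmer press, still far below 30 N, recording the give from first touch and holding it.

```bash
python3 - <<'E'
from h import *
x,y,a=LIDS["L"]; d=-66; p=[x+d*np.cos(a),y+d*np.sin(a)]
o=lq(a,[*p,100]); robot.line_to([*p,56],o,rate=80,guard=8); robot.wait(.15)
f0=robot.get_state()["contact_force"][2]
for z in np.arange(54,49.9,-.4):
    hit=robot.line_to([*p,z],o,rate=8,guard=12); s=robot.get_state(); F=s["contact_force"][2]-f0
    print(round(z,1),hit,round(s["tool_pos"][2],2),round(F,1),round(s["time"],2))
    if hit or F>9: break
cv2.imwrite("pics/press.png",robot.grab_frame("wrist"))
robot.wait(1.2); s=robot.get_state(); print("hold",s["tool_pos"][2],s["contact_force"][2]-f0)
robot.line_to([*p,130],o,rate=120)
print(robot.get_state()["time"],robot.get_state()["qpos"].round(2))
E
```

```text
54.0 False 54.03 1.5 30.36
53.6 False 53.57 0.4 30.61
53.2 False 53.16 0.9 30.86
52.8 False 52.83 0.9 31.11
52.4 False 52.46 1.2 31.36
52.0 False 51.99 1.6 31.61
51.6 False 51.73 1.5 31.86
51.2 False 51.49 4.9 32.11
50.8 False 51.38 7.4 32.36
50.4 False 51.26 8.5 32.61
50.0 False 51.2 11.5 32.86
hold 51.19544139286722 11.921342825553381
34.925 [-0.11  0.55 -0.22  1.65  0.14  0.97 -2.1 ]
```

Confirmed: it moves under about 1–1.5 N to 51.5 mm, then goes hard, and was held at 12 N for 1.2 s. Next I'll pick up the left lid.

```bash
python3 - <<'E'
from h import *
x,y,a=564,131.4,2.987
o=lq(a,[x,y,130]); robot.ungrasp()
robot.line_to([x,y,120],o,rate=150); 
robot.line_to([x,y,58.5],o,rate=70,guard=8)
s=robot.get_state();print(s["tool_pos"].round(1),s["contact_force"].round(1),s["time"])
robot.grab(45); robot.wait(.2); s=robot.get_state(); print("gap",s["finger_gap"],s["contact_force"].round(1))
robot.line_to([x,y,75],o,rate=40); robot.line_to([x,y,180],o,rate=150)
s=robot.get_state(); print("gap",s["finger_gap"],s["contact_force"].round(1),s["moment"].round(2),s["time"])
cv2.imwrite("pics/lift.png",robot.grab_frame("scene"))
E
```

```text
[564.3 131.5  58.9] [-0.1  0.4 -0.3] 37.3333
gap 0.15233641463971767 [0.6 2.6 4.2]
gap 0.15840175073367496 [-1.3  0.3 -4.3] [-0.01 -0.04  0.05] 39.6
```

View pics/lift.png

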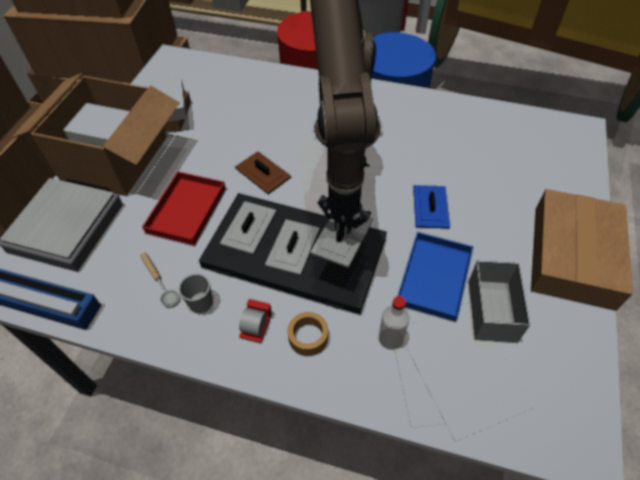

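The lid is held level at about (340,245), and the other two lids are undisturbed. The weight reads 4.3 N and the gap of 0.158 is about 13.5 mm, so the grip is right. Now I'll place it in the red tray.

```bash
python3 - <<'E'
from h import *
x,y,a=478.8,-374.3,3.135
o=lq(a,[x,y,170]); robot.reach([x,y,170],o)
robot.line_to([x,y,60],o,rate=130,guard=15); robot.wait(.2)
s=robot.get_state();print(s["tool_pos"].round(1),s["contact_force"].round(1),s["finger_gap"],s["time"])
print(robot.line_to([x,y,28],o,rate=50,guard=6), robot.line_to([x,y,17],o,rate=8,guard=3)); robot.wait(.2)
s=robot.get_state();print(s["tool_pos"].round(1),s["contact_force"].round(1),s["time"])
E
```

```text
[ 479.2 -374.6   60.9] [ 0.5 -0.7 -4.2] 0.15020477995549592 42.7083
False True
[ 478.8 -374.3   22.8] [-1.   0.9  6.1] 44.4583
```

Contact came at 22.8 mm, about 22.5 expected, so the lid is on the tray floor. I'll release it, retreat and check.

```bash
python3 - <<'E'
from h import *
x,y=478.8,-374.3
robot.ungrasp(); robot.line_to([x,y,60],rate=60); robot.line_to([x,y,200],rate=150)
o=robot.get_state()["eef_rot"]
robot.reach([360,-200,280],o); robot.wait(.3)
print(robot.get_state()["time"],robot.get_state()["contact_force"].round(1))
im=robot.grab_frame("top");sc=robot.grab_frame("scene")
cv2.imwrite("pics/end.png",np.hstack([cv2.resize(im[90:380,160:560],(400,290)),cv2.resize(sc[120:410,60:460],(400,290))]))
E
```

```text
48.2167 [ 0.6  0.3 -0.7]
```

View pics/end.png

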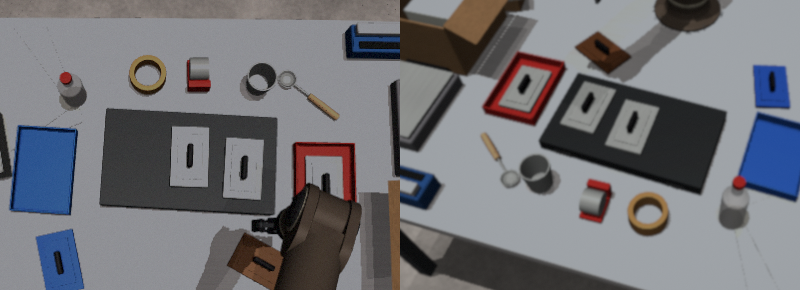

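The lid lies flat and centred in the red tray (crop pixel (523,85) in the scene view). The two true lids, the empty blue tray and the loose items are where they were, and the robot touches nothing.

```bash
python3 -c "
from plant import robot
robot.close_job()"
```

```text
the job is handed in; nothing more can be done
```

The warped lid was the left one (robot's left). It now lies flat in the red tray, and the job is handed in at about 48 s of the 72 s allowed.

- **Finding it:** I pressed both short ends of all three lids with about 5–8 N. Five ends stayed level within about 0.15 mm. The far end of the left lid sank about 1.3 mm. That is a little less than the 1.5–2 mm described.
- **Confirming it:** In a second press, that end moved under roughly 1–1.5 N and then went hard. I held it at about 12 N for 1.2 s.
- **Moving it:** I gripped the lid by its black grip and lifted it; its weight read about 4.3 N. I lowered it until it touched at the expected height for the tray floor, within about 0.3 mm, and released it.
- **Last checks:** The final pictures show the lid flat and centred in the red tray, the two true lids in place, the blue tray empty and the loose items unmoved. The force on the tool was within 1 N of zero with the arm clear. In the top view the arm partly hid the red tray, so that check rests mainly on the scene camera. No other check failed or disagreed.

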